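Set a tuning ring to its index and lock it

TASK

On the aluminium chassis, push the black tuning ring round by the upright post on its lever until the ring's pointer stands in line with the dark steel index clip on the rim of the white scale. Then push the post of the separate small clamp lever round to its stop, towards the ring, leaving the ring on its mark. Only push gently with the fingertips: do not grip the posts or pick anything up, leave the loose things around the work where they are, and draw back clear at the end.

Things in the scene. Friction and masses are not known exactly. Their poses are not given: they have to be found in the camera images.
- tuning_ring (a joint): Angle of the black tuning ring (130 mm across, 84 mm opening, flat on the round white scale plate on the chassis) about its vertical axis, rad. Grows counter-clockwise seen from above; stops at -1.15 and +1.15. At 0 the pointer looks along the chassis's +y and the lever along its -y. It stays where it is left; dry friction, about 1.5 N at the post. It starts near its negative end and has to be turned counter-clockwise.
- ring_axis (a point): Point on the ring's vertical axis at the height of the ring's top face, 65 mm above the table. Its x axis is the direction of the pointer; the lever sticks out the opposite way.
- lever_post (a point): Centre (half-way up) of the plain steel post, 14 mm in diameter, that stands on the end of the ring's flat lever, 100 mm from the ring's axis. The post rises free from 65 to 105 mm above the table; this point is at 85 mm. The lever below it is 12 mm wide and 57 to 65 mm above the table.
- pointer_tip (a point): Tip of the white pointer (8 mm wide) on the ring's top, 74 mm from the ring's axis on the side away from the lever, 66 mm above the table. Its x axis points outward along the pointer.
- index_tooth (a point): Inner tip of the steel index clip fixed on the rim of the scale plate: a dark block 24 mm long radially, 12 mm wide, its top 60 mm above the table, with a tooth pointing at the ring's axis, 80 mm from that axis. Its x axis points outward from the ring's axis through the clip. The ring is set when the pointer's direction is the clip's direction. The scale's black divisions are 10 degrees apart.
- clamp (a joint): Angle of the clamp lever about its vertical pivot, rad. 0 is open, it grows counter-clockwise seen from above to its stop at 1.22 (locked, post nearest the ring). It stays where it is left; dry friction, about 1.5 N at the post. It is a separate lever: it does not move the ring and does not really hold it.
- clamp_pivot (a point): Point on the clamp lever's vertical pivot, 65 mm above the table, 163 mm from the ring's axis on the chassis. Its x axis points along the lever to the post.
- clamp_post (a point): Centre (half-way up) of the plain steel post, 14 mm in diameter, on the end of the clamp lever, 60 mm from its pivot. The post rises free from 69 to 105 mm above the table; this point is at 85 mm.
- chassis: Fixed aluminium chassis 240 (x) by 400 (y) by 45 mm high, origin under its centre. Ring axis at x 0, y -30 mm, clamp pivot at x 30, y 130 mm in its frame. Fixed on its top: a transformer 60 by 64 by 46 mm high at x 80, y 155 mm, and a can 28 mm in diameter and 45 mm high at x 97, y -175 mm.
- spare_knob: Loose grey knob, 28 mm across, 20 mm high, standing on the chassis; origin under its centre. Leave it alone.
- shield_can: Loose aluminium shield can, 26 mm across, 38 mm high, standing on the chassis beside the scale; origin under its centre. Leave it alone.
- trimmer: Loose black-handled screwdriver, 150 mm long, lying on the table by the chassis's -y end. Leave it alone.
- wire_spool: Loose grey spool, 60 mm across, 40 mm high, on the table by the chassis's -y end. Leave it alone.
- jar: Loose amber jar with a black cap, 44 mm across, 50 mm high, on the table by the chassis's +y end. Leave it alone.
- pocket_meter: Loose grey hand meter 130 by 70 by 30 mm lying on the table by the chassis's +y end. Leave it alone.

How it is judged:
By the outcome, as a careful person would: the job done as asked, in the order asked, and still so for the second after the job is handed in, with the robot touching nothing.
It also fails if it takes over 54 s, if anything falls off the work surface, if the arm or the gripper's body presses on something with over 40 N, if the wrist force passes 120 N, or if a joint passes its speed limit or range.

ROBOT

A 6-joint arm with a two-finger parallel gripper is mounted at the origin on the work surface. World frame = base frame: x ahead of the robot, y to its left, z up, the work surface at z = 0. Lengths are in mm, angles in rad, forces in N, time in s.
With the tool pointing down it reaches from about 300 to 775 mm from the base axis. Payload 14.6 kg.
Tool frame: the origin (TCP) lies between the finger pads; the fingertips stand 8 mm ahead of it and the grasp point (between the pads) lies 11 mm behind it; z points along the fingers, y is the direction in which the jaws open and shut (so a half turn about z gives the same grasp; the last joint's range is limited). The gripper opens to 94 mm and grips with 3 to 60 N. Pads are 16 mm wide; open, the fingers measure 119 mm over their backs; the gripper's body (75 mm by 177 mm) begins 78 mm behind the grasp point.
Start: joints at [-1.326, 0.3, 1.521, -0, 1.321, -0.067], TCP at [168.718, -523.473, 213.446] pointing down, gripper open.
Joint ranges: [-3.03, 3.03], [-0.79, 2.21], [0.23, 2.52], [-1.04, 4.18], [0, 3.07], [-2.55, 2.55]. Speed limits (rad/s): [2.22, 2.22, 2.57, 3.14, 3.14, 3.14].

INTERFACE

Orientations are given as [roll, pitch, yaw] about the fixed x, y, z axes, in that order (R = Rz(yaw) Ry(pitch) Rx(roll)).
In Python, from cell import manip, cams, models gives the robot as it stands. The module is installed in compiled form; this text tells all that it offers.
- The arm moves only by the shell command python3 -m pendant 'ROWS' [OPENING] [FORCE]. ROWS is JSON, a list that holds one entry, the list of rows, each a list of 4 numbers: the shift along the tool's x, y, z in cm, then the turn about the tool's z in rad. In form: [[[x, y, z, roll], ...]]. A call has 1 to 5 rows; each row is the pose to reach, as a shift and turn from the pose commanded when the call began, along the tool's axes at that moment; what a row does not reach only later rows make up. A row lasts 1/10 s, in which the tool goes at most 50 mm and 8.59 degrees, less where a joint would pass 70% of its speed; a pose out of reach is approached as far as the arm can. A call with a gripper value outside its range is refused whole. OPENING is the opening, from -1 (shut) to 1 (fully open), so that 0 is half open, set as the call begins (- or left out, the last holds). The fingers move at their own pace and stop on an object; FORCE is the grip in N (left out, the last holds). Time passes only in rows, so rows that repeat a pose let the fingers close. It gives the time, the measured TCP pose, the force and the opening at its end, in the units of the state.
- manip.read_state(): the state, without advancing time (a new reading comes with each control period).
- cams.camera(name): name is "scene" or "top" or "wrist"; returns a dict with "frame" (400x640x3 uint8, red, green, blue), "K" (3x3 intrinsics, pixels), "D" ([k1, k2, p1, p2, k3] as OpenCV has them; the pictures are not rectified), "pose" (4x4, takes a point from camera to world coordinates). Camera axes: x right, y down, z forward; pixel columns grow to the right and rows downward; lengths in mm; the calibration is good to about 2 mm. A picture is of the moment at which its call begins. There is no depth.
- manip.sign_off(): hands the job in, once; it reports no verdict.
Trained networks look in the newest picture that a camera, given by its name, has taken for a name from the list of things; names that differ only in an ending like _2 or _b are one class to them, and where a whole thing is asked for, a point or a joint stands for the part that bears it (a point fixed in the world has none). Each returns a list of dicts, best first, with "score" (0 to 1); they miss things now and then, are a little off and sometimes report something else, mostly with a low value. They report only what shows in the picture. A call takes as long as a camera call.
- models.regions_of(camera, name): "pixels" (400x640 bool, what is visible of it) and "point" ([column, row] in pixels, amid what is visible of it).
The state is a dict: "clock": time; "joints": joint angles; "qd": joint speeds; "effort": joint torques, N m; "eef_pos": TCP position; "eef_rot": TCP orientation; "wrist_force": force on the tool from outside, world axes, zero at the start; "moment": the same for the moment, N m; "finger_gap": finger opening in mm.
Only numpy, scipy, OpenCV 4.12 (cv2) and the standard library are available. Lean on these libraries where they do the work, as an engineer would, in place of code of your own. Each camera call takes 0.05 s, during which the arm holds its last target.

## Working session

There is one attempt and no reset: what is moved stays moved. The work goes in short steps, Python scripts to look and compute and a shell command to move; the robot and the scene stay as the last step left them, time stands still between calls to the robot, and variables do not carry over. Pictures are saved under pics/ and viewed, and the job is handed in when it is done.

```bash
mkdir -p pics; python3 - <<'E'
from cell import manip, cams, models
import cv2
s=manip.read_state()
for k in s: print(k,s[k])
for n in ["scene","top","wrist"]:
    c=cams.camera(n); cv2.imwrite(f"pics/{n}0.png",c["frame"][:,:,::-1]); print(n,c["K"],c["D"],c["pose"])
E
```

```text
clock 0.0
joints [-1.32558157e+00  3.00448659e-01  1.52158692e+00 -6.24624206e-06
  1.32074217e+00 -6.66259208e-02]
qd [ 0.00073839 -0.00098621 -0.00036813 -0.00054539 -0.00160444  0.00111515]
effort [ 2.26322649e-03 -5.31804550e+01 -3.52736878e+01  7.08976644e-02
  2.43814825e-02 -1.01739654e-04]
eef_pos [ 168.66316983 -523.21962965  212.89617886]
eef_rot [-3.14040979e+00 -7.28629049e-05  3.11842183e-01]
wrist_force [ 0.24737371 -0.69281007  1.06040259]
moment [ 0.05177783 -0.0075701   0.01125757]
finger_gap 94.18505379972775
scene [[380.75309575   0.         319.19804434]
 [  0.         380.75309575 194.71852852]
 [  0.           0.           1.        ]] [-0.00263055  0.          0.          0.          0.        ] [[ 8.62702514e-01  3.61962382e-01 -3.53167958e-01  9.27396202e+02]
 [ 5.05421095e-01 -5.93449314e-01  6.26392392e-01 -5.51375412e+02]
 [ 1.71431997e-02 -7.18888827e-01 -6.94913639e-01  7.20670143e+02]
 [ 0.00000000e+00  0.00000000e+00  0.00000000e+00  1.00000000e+00]]
top [[396.40207084   0.         318.13957713]
 [  0.         396.40207084 197.91523014]
 [  0.           0.           1.        ]] [0.02067777 0.         0.         0.         0.        ] [[-2.61344565e-03 -9.95065488e-01  9.91859135e-02  4.94273438e+02]
 [-9.99931802e-01  1.47139861e-03 -1.15856114e-02  4.64743965e+01]
 [ 1.13825000e-02 -9.92094275e-02 -9.95001471e-01  9.42722284e+02]
 [ 0.00000000e+00  0.00000000e+00  0.00000000e+00  1.00000000e+00]]
wrist [[346.62948305   0.         320.62739708]
 [  0.         346.62948305 197.67966727]
 [  0.           0.           1.        ]] [-0.06235172  0.          0.          0.          0.        ] [[ 3.07478144e-01 -9.14654091e-01 -2.62421578e-01  2.46057630e+02]
 [-9.51554058e-01 -2.95970546e-01 -8.33445333e-02 -4.98335875e+02]
 [-1.43763932e-03  2.75334939e-01 -9.61347286e-01  3.84206538e+02]
 [ 0.00000000e+00  0.00000000e+00  0.00000000e+00  1.00000000e+00]]
```

View pics/scene0.png

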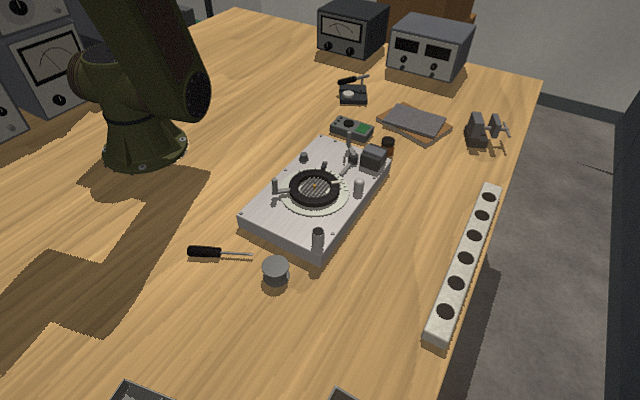

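View pics/top0.png

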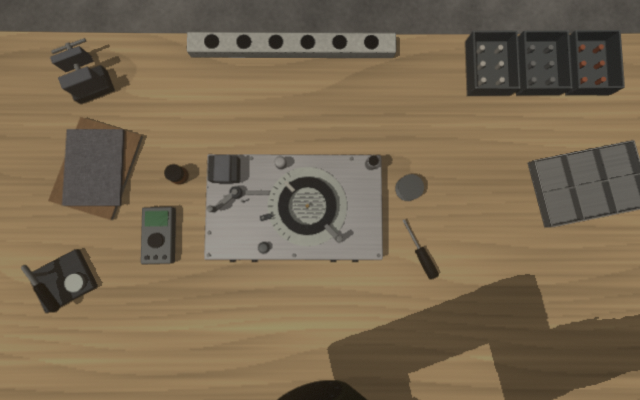

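The scene view shows the chassis around (315,195). In the top view, the chassis spans columns 205–383 and rows 155–262. The ring is at about (308,205), its lever post near (340,235), the clip near (266,216) and the clamp near (235,192). Next I'll measure these.

```bash
cat > h.py <<'E'
from cell import manip, cams, models
import cv2, numpy as np
def ray(c,px,z):
    u=cv2.undistortPoints(np.array([[px]],float),c["K"],c["D"])[0,0]
    P=c["pose"]; d=P[:3,:3]@np.array([u[0],u[1],1]); o=P[:3,3]
    return (o+d*(z-o[2])/d[2])
def proj(c,p):
    P=np.linalg.inv(c["pose"]); r=cv2.Rodrigues(P[:3,:3])[0]
    return cv2.projectPoints(np.array([p],float),r,P[:3,3],c["K"],c["D"])[0][0,0]
def crop(c,x0,y0,x1,y1,f,name):
    im=cv2.resize(c["frame"][y0:y1,x0:x1],None,fx=f,fy=f,interpolation=cv2.INTER_CUBIC)
    cv2.imwrite(name,im[:,:,::-1])
E
python3 - <<'E'
from h import *
Z=dict(tuning_ring=61,ring_axis=65,lever_post=85,pointer_tip=66,index_tooth=58,clamp=65,clamp_pivot=65,clamp_post=85,chassis=45,spare_knob=55,shield_can=64)
for n in ["top","scene"]:
    c=cams.camera(n)
    for k,z in Z.items():
        for r in models.regions_of(n,k)[:2]:
            print(n,k,round(r["score"],2),np.round(r["point"],1),int(r["pixels"].sum()),np.round(ray(c,r["point"],z)[:2],1))
    crop(c,*((195,145,395,275) if n=="top" else (225,120,405,265)),4,f"pics/{n}1.png")
E
```

```text
top tuning_ring 0.73 [320.2 219.7] 1670 [533.5  31.8]
top ring_axis 0.86 [320.8 218.3] 1813 [536.4  30.5]
top lever_post 0.77 [318.5 221.2] 1785 [529.2  35.8]
top pointer_tip 0.66 [318.4 218.7] 1623 [535.5  35.8]
top pointer_tip 0.64 [226.7 198.1] 261 [581.6 238.8]
top index_tooth 0.36 [223.6 197.1] 342 [584.6 247.5]
top clamp 0.49 [227.2 196.9] 297 [584.3 237.9]
top clamp_pivot 0.56 [226.5 200.3] 278 [576.8 239.3]
top clamp_post 0.77 [223.9 198.5] 307 [578.8 240.6]
top chassis 0.65 [294.4 207.6] 18425 [561.8  89.9]
top spare_knob 0.43 [263.  241.5] 94 [485.6 158.9]
top shield_can 0.6 [278.6 161.2] 116 [664.8 124.8]
scene tuning_ring 0.94 [307. 192.] 1259 [561.   35.8]
scene ring_axis 0.61 [311.2 194.4] 1348 [576.7  30.3]
scene lever_post 0.78 [306.2 193.7] 1333 [575.8   8.4]
scene lever_post 0.62 [318.9 197.6] 11256 [608.7  12.7]
scene pointer_tip 0.92 [308.6 195. ] 1253 [572.8  24.2]
scene index_tooth 0.46 [327.3 166.7] 36 [554.1 151.7]
scene clamp 0.72 [352. 146.] 174 [572.9 261.7]
scene clamp_pivot 0.56 [348.3 145.1] 144 [561.9 260. ]
scene clamp_post 0.59 [351.4 149.1] 131 [588.7 223.4]
scene chassis 0.76 [321.  197.4] 11469 [592.9  51.6]
scene spare_knob 0.6 [302.6 154.2] 59 [465.8 166.3]
scene shield_can 0.47 [359.1 184.7] 137 [662.2 125.5]
```

```bash
ls pics
```

```text
scene0.png
scene1.png
top0.png
top1.png
wrist0.png
```

View pics/top1.png

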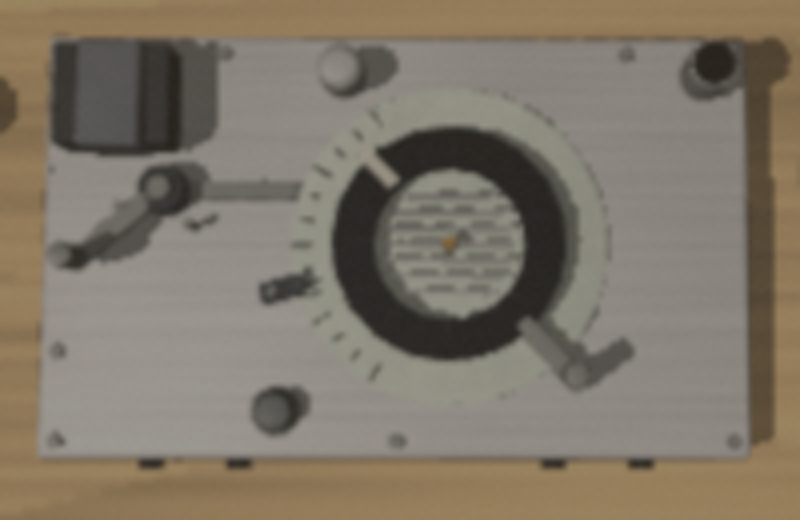

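View pics/scene1.png

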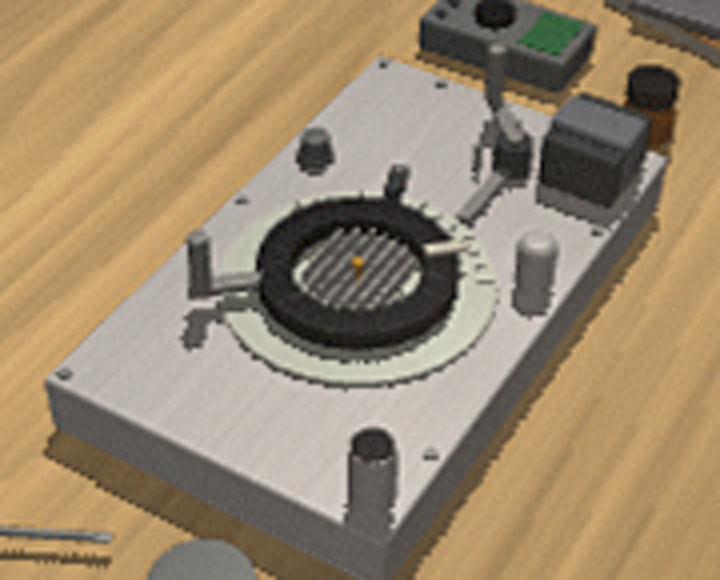

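```bash
python3 - <<'E'
from h import *
from scipy.optimize import least_squares
t=cams.camera("top"); s=cams.camera("scene")
T=lambda x,y:((x+.5)/4-.5+195,(y+.5)/4-.5+145)
S=lambda x,y:((x+.5)/4-.5+225,(y+.5)/4-.5+120)
print("corners",[np.round(ray(t,T(*p),45)[:2],1) for p in [(52,39),(742,40),(748,458),(40,455)]])
# chassis-frame pts: world=(c+R(th)p)
L=[(t,T(52,39),(120,200,45)),(t,T(742,40),(120,-200,45)),(t,T(748,458),(-120,-200,45)),(t,T(40,455),(-120,200,45)),(t,T(450,243),(0,-30,60)),
(s,S(47,383),(-120,-200,45)),(s,S(380,60),(-120,200,45)),(s,S(385,548),(120,-200,45)),(s,S(660,158),(120,200,45))]
def w(p,q): 
    c,s_=np.cos(q[2]),np.sin(q[2]); return np.array([q[0]+c*p[0]-s_*p[1],q[1]+s_*p[0]+c*p[1],p[2]])
f=lambda q:np.concatenate([proj(c,w(p,q))-np.array(px) for c,px,p in L])
r=least_squares(f,[550,80,0],loss="soft_l1"); q=r.x; print("q",q); print(np.round(r.fun.reshape(-1,2),2))
ax=w((0,-30,65),q)[:2]; pv=w((30,130,65),q)[:2]; print("axis",ax,"pivot",pv)
for nm,c,px,z,o,base in [("lp top",t,T(576,374),105,ax,0),("lp sc",s,S(198,237),105,ax,0),("ptr tip",t,T(363,152),66,ax,0),("ptr mid",t,T(380,168),66,ax,0),("clip",t,T(288,288),60,ax,0),("tooth",t,T(312,284),57,ax,0),("clip sc",s,S(397,178),60,ax,0),
 ("cp top",t,T(62,255),105,pv,0),("cp sc",s,S(496,48),105,pv,0),("pivot t",t,T(162,187),80,pv,0),
 ("knob",t,T(275,408),65,ax,0),("can",t,T(342,70),83,ax,0)]:
    p=ray(c,px,z)[:2]; d=p-o; print(nm,np.round(p,1),"r",round(np.hypot(*d),1),"dir-chassis deg",round(np.degrees(np.arctan2(d[1],d[0])-q[2]),2))
E
```

```text
corners [array([684.3, 288.8]), array([ 683.8, -107. ]), array([ 445.6, -106. ]), array([448.6, 289.5])]
q [ 5.66023586e+02  9.11510733e+01 -2.03925973e-03]
[[-0.9  -0.91]
 [ 0.88 -0.79]
 [ 1.14 -0.03]
 [-0.87  1.01]
 [-0.14 -0.18]
 [-1.63 -0.49]
 [-0.61 -1.39]
 [-0.13  0.21]
 [ 2.13 -0.06]]
axis [565.96240854  61.15113571] pivot [596.2886275  221.08962527]
lp top [492.7  -6.1] r 99.5 dir-chassis deg -137.3
lp sc [493.3  -5.6] r 98.7 dir-chassis deg -137.31
ptr tip [616.  109.2] r 69.4 dir-chassis deg 43.95
ptr mid [607.   99.7] r 56.3 dir-chassis deg 43.31
clip [540.6 150.8] r 93.2 dir-chassis deg 105.89
tooth [543.  137.9] r 80.1 dir-chassis deg 106.79
clip sc [541.9 154.3] r 96.2 dir-chassis deg 104.61
cp top [556.  264.5] r 59.3 dir-chassis deg 132.98
cp sc [556.1 267.2] r 61.2 dir-chassis deg 131.2
pivot t [594.9 217.7] r 3.7 dir-chassis deg -112.14
knob [474.6 156.7] r 132.2 dir-chassis deg 133.85
can [659.1 119.8] r 110.0 dir-chassis deg 32.3
```

```bash
cat >> h.py <<'E'
from scipy.spatial.transform import Rotation as Ro
AX=np.array([566.,61.2]); PV=np.array([596.3,221.1])
def to(x,y,z,yawdeg):
    s=manip.read_state(); R=Ro.from_euler("xyz",s["eef_rot"]).as_matrix()
    d=R.T@(np.array([x,y,z])-s["eef_pos"])/10; yw=np.degrees(s["eef_rot"][2])
    dr=-np.radians((yawdeg-yw+180)%360-180)
    return np.round(np.r_[d,dr],3)
E
python3 -c "
from h import *
print(to(470,18,213,43))"
```

```text
[ 45.287 -42.293   0.046  -0.439]
```

```bash
python3 -m pendant '[[[4,-3.7,0,-0.04],[8,-7.4,0,-0.08],[12,-11.1,0,-0.12],[16,-14.8,0,-0.16],[20,-18.5,0,-0.2]]]' -1 10; python3 -c "
from h import *
print(to(470,18,213,43))"
```

```text
clock: 1.95
eef_pos: [291.8, -303.8, 213.6]
eef_rot: [3.141, -0.0, 0.513]
wrist_force: [1.0, -0.2, -0.1]
finger_gap: 57.6
[ 31.32  -19.292   0.053  -0.237]
```

```bash
python3 -m pendant '[[[4.5,-2.8,0,-0.05],[9,-5.6,0,-0.1],[13.5,-8.4,0,-0.15],[18,-11.2,0,-0.2],[22,-13.5,0,-0.24]]]'; python3 -c "
from h import *
print(to(470,18,213,43))"
```

```text
clock: 2.45
eef_pos: [413.5, -85.1, 213.8]
eef_rot: [3.141, -0.0, 0.754]
wrist_force: [0.4, -0.6, -0.2]
finger_gap: 17.3
[ 1.1179e+01 -3.6510e+00  8.5000e-02  3.0000e-03]
```

```bash
python3 -c "
from h import *
print(to(470,18,130,43))"
```

```text
[ 1.1175e+01 -3.6580e+00  8.3850e+00  3.0000e-03]
```

```bash
python3 -m pendant '[[[4,-1.3,1,0],[8,-2.6,2,0],[11,-3.6,4,0],[11,-3.6,6,0],[11,-3.6,6,0]]]'; python3 - <<'E'
from h import *
print(to(470,18,130,43)); c=cams.camera("wrist"); crop(c,0,0,640,400,1.2,"pics/w1.png"); print(manip.read_state()["finger_gap"])
E
```

```text
clock: 2.95
eef_pos: [467.6, 15.0, 151.3]
eef_rot: [-3.139, 0.003, 0.753]
wrist_force: [0.9, -1.1, 0.8]
finger_gap: 0.4
[ 0.388 -0.052  2.128  0.003]
0.803416360699832
```

View pics/w1.png

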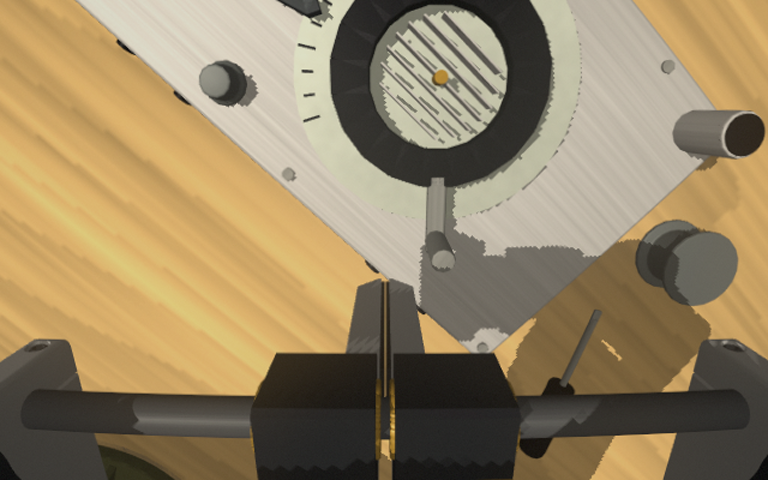

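The wrist view shows the shut fingers at about (385,280), with the lever post at (440,255) on their +y side and nothing between them. Going down.

```bash
python3 -m pendant '[[[0.3,0,1.5,0],[0.3,0,3,0],[0.3,0,4.7,0],[0.3,0,6.7,0],[0.3,0,6.7,0]]]'; cat >> h.py <<'E'
def ringpos(phideg,h=12.5,r=100,z=83):
    p=np.radians(phideg); u=np.array([np.cos(p),np.sin(p)]); t=np.array([-u[1],u[0]])
    return (*(AX+r*u-(7+h)*t),z,phideg+180)
E
python3 - <<'E'
from h import *
s=manip.read_state();print(s["eef_pos"],s["wrist_force"])
for p in [-137,-134,-131,-128,-125,-122]: print(p,to(*ringpos(p)))
E
```

```text
clock: 3.5
eef_pos: [470.2, 15.7, 85.9]
eef_rot: [-3.14, 0.001, 0.751]
wrist_force: [0.4, -0.2, -0.0]
finger_gap: 0.4
[470.20908999  15.68213258  85.88678469] [ 0.39926003 -0.17827339 -0.02890986]
-137 [0.11  1.254 0.287 0.   ]
-134 [ 0.022  1.78   0.286 -0.052]
-131 [-0.039  2.31   0.286 -0.105]
-128 [-0.072  2.843  0.285 -0.157]
-125 [-0.077  3.376  0.284 -0.209]
-122 [-0.054  3.909  0.283 -0.262]
```

```bash
python3 -m pendant '[[[0.1,1,0.2,0],[0.02,1.8,0.2,-0.05],[-0.04,2.3,0.2,-0.1],[-0.07,2.85,0.2,-0.16],[-0.07,3.4,0.2,-0.21]]]'; python3 - <<'E'
from h import *
for p in [-122,-119,-116,-113,-110]: print(p,to(*ringpos(p)))
c=cams.camera("wrist"); crop(c,0,0,640,400,1.2,"pics/w2.png")
E
```

```text
clock: 4.0
eef_pos: [494.7, -9.8, 86.0]
eef_rot: [3.14, -0.001, 0.964]
wrist_force: [-0.9, 1.6, -0.5]
finger_gap: 0.4
-122 [-0.185  0.345  0.303 -0.049]
-119 [-0.247  0.875  0.304 -0.101]
-116 [-0.282  1.407  0.305 -0.153]
-113 [-0.289  1.94   0.305 -0.206]
-110 [-0.268  2.473  0.306 -0.258]
```

View pics/w2.png

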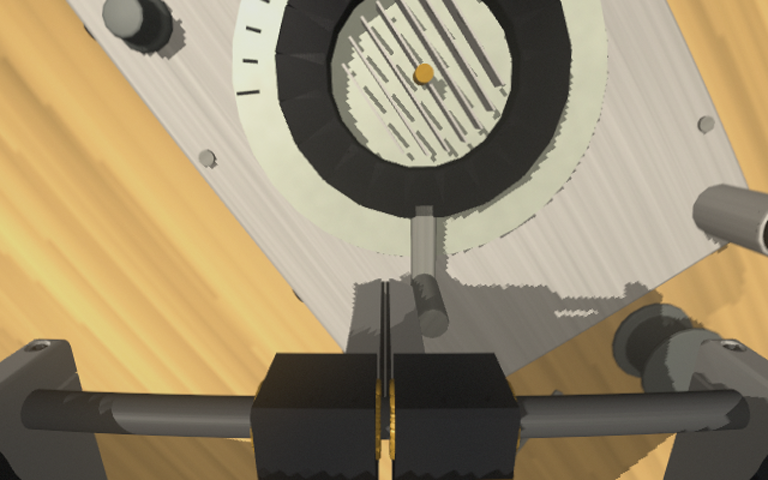

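The post sits at (430,310) against the finger's +y side, with about 1.8 N of contact force. The ring is turning, so I'll keep going.

```bash
python3 -m pendant '[[[-0.18,0.5,0.2,-0.05],[-0.24,1.05,0.2,-0.1],[-0.28,1.6,0.2,-0.15],[-0.28,2.1,0.2,-0.2],[-0.26,2.65,0.2,-0.26]]]'; python3 - <<'E'
from h import *
for p in [-107,-104,-101,-98,-95,-92]: print(p,to(*ringpos(p)))
E
```

```text
clock: 4.55
eef_pos: [514.6, -26.9, 83.7]
eef_rot: [3.14, -0.0, 1.222]
wrist_force: [-0.4, 1.7, 0.7]
finger_gap: 0.5
-107 [-0.055  0.396  0.073 -0.052]
-104 [-0.116  0.926  0.074 -0.104]
-101 [-0.149  1.458  0.075 -0.156]
-98 [-0.155  1.991  0.075 -0.209]
-95 [-0.132  2.524  0.076 -0.261]
-92 [-0.082  3.055  0.077 -0.314]
```

```bash
python3 -m pendant '[[[-0.06,0.5,0,-0.05],[-0.12,1.05,0,-0.1],[-0.15,1.6,0,-0.15],[-0.15,2.1,0,-0.2],[-0.13,2.5,0,-0.26]]]'; python3 - <<'E'
from h import *
for p in [-92,-89,-86,-83,-80,-77,-74]: print(p,to(*ringpos(p)))
c=cams.camera("top"); crop(c,195,145,395,275,4,"pics/top2.png")
c=cams.camera("wrist"); crop(c,0,0,640,400,1.2,"pics/w3.png")
E
```

```text
clock: 5.05
eef_pos: [537.7, -36.8, 83.8]
eef_rot: [3.14, 0.0, 1.482]
wrist_force: [-1.5, -1.1, 0.2]
finger_gap: 0.9
-92 [-0.081  0.546  0.078 -0.053]
-89 [-0.141  1.076  0.078 -0.106]
-86 [-0.173  1.608  0.079 -0.158]
-83 [-0.177  2.142  0.08  -0.211]
-80 [-0.154  2.675  0.08  -0.263]
-77 [-0.102  3.206  0.081 -0.315]
-74 [-0.023  3.733  0.082 -0.368]
```

View pics/top2.png

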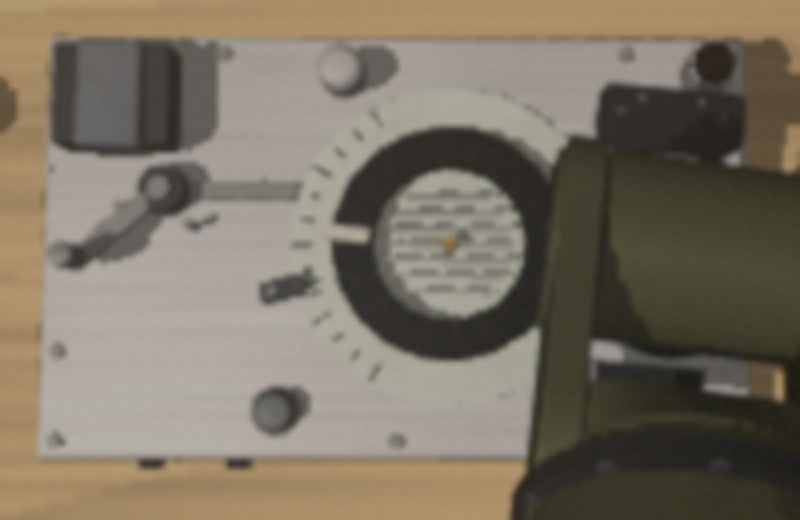

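View pics/w3.png

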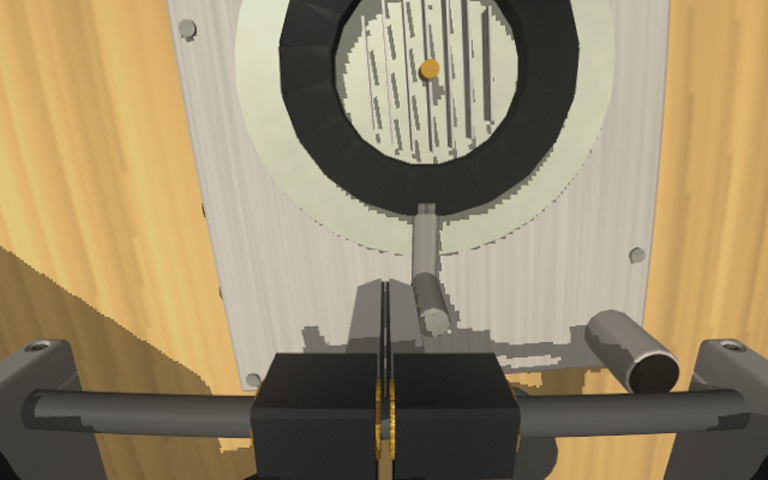

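The top view has the pointer at (350,234), about 85°, and the clip at (288,288), about 106°. I'll push another 15°, then measure closely from above.

```bash
python3 -m pendant '[[[-0.1,0.6,0,-0.06],[-0.15,1.15,0,-0.11],[-0.17,1.65,0,-0.16],[-0.18,2.15,0,-0.21],[-0.17,2.4,0,-0.24]]]'; python3 - <<'E'
from h import *
for p in [-83,-80,-77,-76,-75,-74,-73]: print(p,to(*ringpos(p)))
c=cams.camera("top"); crop(c,255,185,325,235,10,"pics/top3.png")
E
```

```text
clock: 5.65
eef_pos: [561.1, -40.3, 83.3]
eef_rot: [3.141, 0.0, 1.721]
wrist_force: [-1.3, -1.3, 1.6]
finger_gap: 0.6
-83 [ 0.023 -0.226  0.025  0.028]
-80 [-0.08   0.297  0.025 -0.024]
-77 [-0.156  0.825  0.026 -0.077]
-76 [-0.175  1.002  0.026 -0.094]
-75 [-0.191  1.179  0.026 -0.111]
-74 [-0.203  1.356  0.026 -0.129]
-73 [-0.213  1.534  0.027 -0.146]
```

View pics/top3.png

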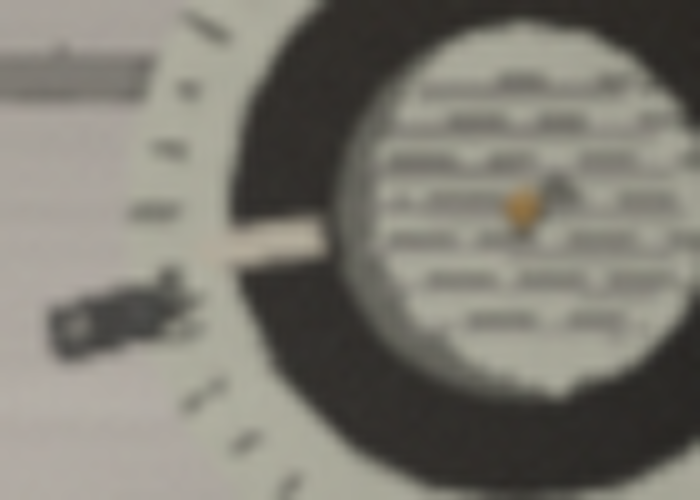

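The pointer is now at (270,243) in the crop, about 98°, and the clip body at (115,318), about 105.5°. I'll creep most of the way there.

```bash
python3 -m pendant '[[[-0.05,0.2,0,-0.02],[-0.1,0.4,0,-0.04],[-0.13,0.6,0,-0.06],[-0.16,0.75,0,-0.075],[-0.16,0.75,0,-0.075]]]'; python3 - <<'E'
from h import *
for p in [-77,-76,-75,-74,-73]: print(p,to(*ringpos(p)))
c=cams.camera("top"); crop(c,255,185,325,235,10,"pics/top4.png")
E
```

```text
clock: 6.2
eef_pos: [568.4, -40.3, 82.4]
eef_rot: [3.141, -0.0, 1.797]
wrist_force: [-0.5, 0.2, -0.0]
finger_gap: 0.7
-77 [-0.055  0.095 -0.058 -0.   ]
-76 [-0.088  0.27  -0.058 -0.018]
-75 [-0.117  0.445 -0.058 -0.035]
-74 [-0.144  0.621 -0.058 -0.053]
-73 [-0.167  0.797 -0.058 -0.07 ]
```

View pics/top4.png

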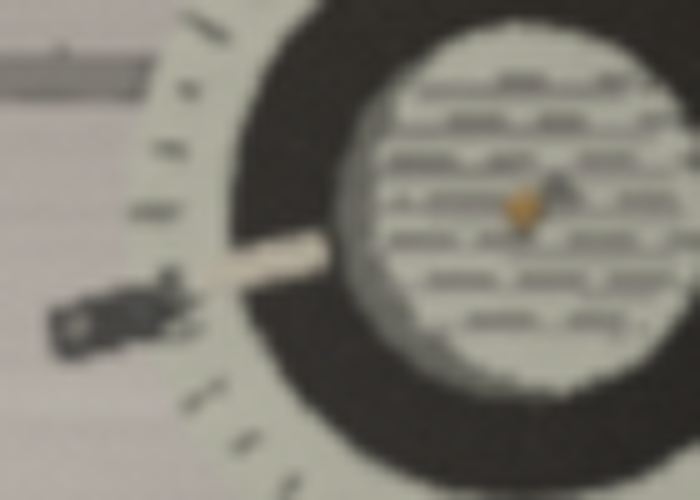

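Pointer and clip are nearly in line, with about 3° left. I'll back off and look from above with the wrist camera.

```bash
python3 -m pendant '[[[0,-1,0,0],[0,-2.5,0,0],[0,-2.5,-3,0],[0,-2.5,-6.5,0],[2,-2,-8.5,0]]]'; python3 -m pendant '[[[4,1.5,0,0],[8,3,0,0],[9,3,0,0],[9,3,0,0]]]';python3 - <<'E'
from h import *
c=cams.camera("wrist"); crop(c,0,0,640,400,1.2,"pics/w4.png")
import pickle; pickle.dump(c,open("w4.pkl","wb"))
print(manip.read_state()["eef_pos"],proj(c,(*AX,65)))
c=cams.camera("top"); crop(c,255,185,325,235,10,"pics/top5.png")
E
```

```text
clock: 6.75
eef_pos: [544.3, -26.7, 170.0]
eef_rot: [3.139, 0.001, 1.794]
wrist_force: [0.4, 0.1, 0.4]
finger_gap: 0.6
clock: 7.15
eef_pos: [552.7, 70.1, 167.3]
eef_rot: [-3.141, -0.0, 1.799]
wrist_force: [-0.8, -0.6, 0.1]
finger_gap: 0.6
[552.85903377  68.92653542 167.31501175] [332.69318599 213.87564388]
```

View pics/w4.png

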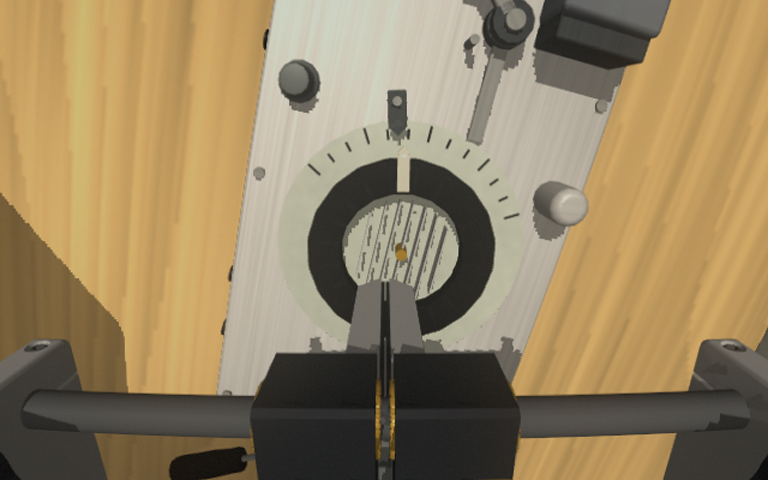

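The wrist view shows the pointer at (403,172) just right of the clip at (397,112), with its screw at (397,100). The ring is centred near (401,245). Zooming in for an accurate measurement.

```bash
python3 - <<'E'
from h import *
import pickle
c=pickle.load(open("w4.pkl","rb")); crop(c,300,65,370,175,5,"pics/w4z.png")
f=c["frame"].astype(int); g=f.sum(2)
# pointer: bright pixels inside dark ring; per row centroid
pt=[];cl=[]
for r in range(133,160):
    xs=[x for x in range(325,350) if g[r,x]>380]
    if xs: pt.append((np.mean(xs),r,len(xs)))
for r in range(74,112):
    xs=[x for x in range(320,342) if g[r,x]<260]
    if xs: cl.append((np.mean(xs),r,len(xs)))
print(np.round(pt,1).tolist());print(np.round(cl,1).tolist())
E
```

```text
[[336.0, 133.0, 11.0], [335.5, 134.0, 10.0], [335.5, 135.0, 10.0], [335.5, 136.0, 10.0], [335.5, 137.0, 10.0], [335.5, 138.0, 10.0], [335.5, 139.0, 10.0], [335.5, 140.0, 10.0], [335.5, 141.0, 10.0], [335.5, 142.0, 10.0], [335.5, 143.0, 10.0], [335.5, 144.0, 10.0], [335.5, 145.0, 10.0], [335.5, 146.0, 10.0], [335.5, 147.0, 10.0], [335.5, 148.0, 10.0], [335.5, 149.0, 10.0], [335.5, 150.0, 10.0], [335.5, 151.0, 10.0], [335.5, 152.0, 10.0], [335.5, 153.0, 10.0], [335.5, 154.0, 10.0], [335.5, 155.0, 10.0], [335.5, 156.0, 10.0], [335.5, 157.0, 10.0], [335.5, 158.0, 10.0], [335.5, 159.0, 10.0]]
[[330.5, 76.0, 14.0], [330.0, 77.0, 15.0], [330.5, 78.0, 14.0], [330.5, 79.0, 14.0], [330.5, 80.0, 10.0], [330.0, 81.0, 7.0], [330.5, 82.0, 6.0], [329.4, 83.0, 7.0], [330.5, 84.0, 6.0], [331.6, 85.0, 7.0], [331.0, 86.0, 8.0], [331.0, 87.0, 10.0], [331.0, 88.0, 15.0], [331.0, 89.0, 15.0], [331.0, 90.0, 15.0], [331.0, 91.0, 15.0], [331.0, 92.0, 15.0], [331.0, 93.0, 15.0], [331.0, 94.0, 15.0], [331.0, 95.0, 15.0], [331.0, 96.0, 15.0], [331.0, 97.0, 15.0], [331.0, 98.0, 15.0], [331.0, 99.0, 15.0], [331.0, 100.0, 15.0], [331.0, 101.0, 15.0], [331.0, 102.0, 15.0], [331.0, 103.0, 15.0], [331.0, 104.0, 15.0], [331.0, 105.0, 15.0], [331.0, 106.0, 13.0], [331.0, 107.0, 11.0], [332.7, 108.0, 11.0], [331.2, 109.0, 11.0], [331.0, 110.0, 9.0], [331.0, 111.0, 7.0]]
```

View pics/w4z.png

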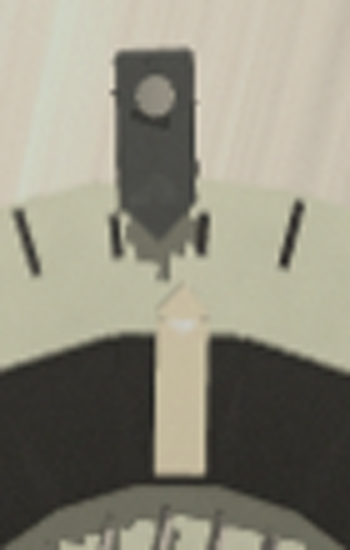

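```bash
python3 - <<'E'
from h import *
import pickle
from scipy.optimize import least_squares
c=pickle.load(open("w4.pkl","rb")); g=c["frame"].astype(int).sum(2)
# ring outer top edge: scan radially in world at z=65 for dark->bright
P=[]
m=g.astype(np.float32)
for a in np.arange(15,200,3):
    if 98<a<112: continue
    u=np.array([np.cos(np.radians(a)),np.sin(np.radians(a))]); prev=None
    rs=np.arange(56,74,.25); v=[]
    for r in rs:
        q=proj(c,(*(AX+r*u),65)); v.append(cv2.getRectSubPix(m,(1,1),(float(q[0]),float(q[1])))[0,0])
    v=np.array(v); k=np.where((v[:-1]<300)&(v[1:]>=300))[0]
    if len(k): P.append((a,*(AX+rs[k[0]]*u)))
P=np.array(P)
r=least_squares(lambda q:np.hypot(P[:,1]-q[0],P[:,2]-q[1])-q[2],[*AX,65],loss="soft_l1",f_scale=.5)
print(len(P),r.x,np.round(r.fun,1)); A=r.x[:2]
d=lambda p:round(np.degrees(np.arctan2(p[1]-A[1],p[0]-A[0])),2)
for row in (135,145,158): print("ptr",d(ray(c,(335.5,row),66)))
print("tip",d(ray(c,(335.8,122),66)),np.hypot(*(ray(c,(335.8,122),66)[:2]-A)))
for row in (78,90,98,105): print("clip",d(ray(c,(331,row),60)))
print("tooth",d(ray(c,(331.3,111),60)))
p=[ray(c,(331,r),60) for r in (78,105)]; print("clipline",np.degrees(np.arctan2(*(p[0]-p[1])[[1,0]])))
p=[ray(c,(335.5,r),66) for r in (135,158)]; print("ptrline",np.degrees(np.arctan2(*(p[0]-p[1])[[1,0]])))
print("knob edge etc; tool yaw",np.degrees(manip.read_state()["eef_rot"][2]))
E
```

```text
57 [566.23584825  64.26596036  64.48840424] [ 0.1  0.2  0.5  0.6  0.2 -0.2 -0.3 -0.2  0.2  0.3 -0.  -0.4 -0.5 -0.3
  0.1  0.  -0.3 -0.6 -0.7 -0.5 -0.   0.2 -0.1 -0.1 -0.1  0.2  0.7  0.5
  0.3  0.2  0.2  0.3  0.7  0.6  0.2 -0.2 -0.1  0.1  0.2 -0.2 -0.5 -0.6
 -0.5 -0.3  0.1  0.  -0.3 -0.4 -0.3 -0.1  0.3  0.2 -0.1 -0.2 -0.1  0.3
  0.5]
ptr 102.54
ptr 102.37
ptr 102.04
tip 102.52 72.18359303041483
clip 104.76
clip 104.87
clip 104.96
clip 105.05
tooth 104.97
clipline 103.51598582123762
ptrline 103.74392280891966
knob edge etc; tool yaw 102.9333784841776
```

The pointer is at 102.4° and the clip at 104.95°, so 2.5° remain. That agrees with the tool's own contact model (phi −77.54), so I need phi ≈ −75.05.

```bash
python3 - <<'E'
from h import *
x,y,z,w=ringpos(-77.5,h=12.5+15)
print(to(x,y,z+70,w),to(x,y,z,w))
E
```

```text
[-1.095e+01 -2.421e+00  1.439e+00  8.000e-03] [-1.0949e+01 -2.4200e+00  8.4390e+00  8.0000e-03]
```

```bash
python3 -m pendant '[[[-4,-2.4,0,0],[-8,-2.4,0,0],[-11,-2.4,1,0],[-11,-2.4,4,0],[-11,-2.4,6,0]]]'; python3 - <<'E'
from h import *
print(to(*ringpos(-77.5,h=18.5)))
E
```

```text
clock: 7.75
eef_pos: [553.9, -46.0, 105.9]
eef_rot: [-3.141, -0.0, 1.793]
wrist_force: [0.3, 0.1, -0.1]
finger_gap: 0.3
[0.2   0.959 2.292 0.004]
```

```bash
python3 -m pendant '[[[0.1,0,1.5,0],[0.2,0.4,2.2,0],[0.2,0.9,2.2,0],[0.2,0.9,2.2,0]]]'; python3 - <<'E'
from h import *
for p in [-77,-76,-75]:print(to(*ringpos(p)))
E
```

```text
clock: 8.15
eef_pos: [563.8, -39.9, 86.2]
eef_rot: [3.14, 0.0, 1.796]
wrist_force: [-0.1, -0.7, 0.2]
finger_gap: 0.8
[-0.195  0.538  0.323 -0.001]
[-0.228  0.712  0.323 -0.019]
[-0.257  0.888  0.324 -0.036]
```

```bash
python3 -m pendant '[[[-0.1,0.25,0.2,0],[-0.2,0.45,0.2,0],[-0.22,0.6,0.2,-0.02],[-0.24,0.75,0.2,-0.035],[-0.24,0.75,0.2,-0.035]]]'; python3 - <<'E'
from h import *
for p in [-76,-75]:print(to(*ringpos(p)))
print(manip.read_state()["wrist_force"])
E
```

```text
clock: 8.65
eef_pos: [571.0, -40.2, 83.6]
eef_rot: [3.141, 0.0, 1.833]
wrist_force: [0.2, -0.8, 0.2]
finger_gap: 0.1
[-0.04   0.022  0.055  0.018]
[-0.076  0.196  0.055  0.   ]
[ 0.16790549 -0.76400826  0.17781665]
```

```bash
python3 -m pendant '[[[-0.03,0.08,0,0],[-0.05,0.17,0,0],[-0.05,0.17,0,0]]]'; python3 - <<'E'
from h import *
for p in [-76,-75]:print(to(*ringpos(p)))
print(manip.read_state()["wrist_force"])
E
```

```text
clock: 8.95
eef_pos: [572.6, -40.1, 83.4]
eef_rot: [-3.142, -0.0, 1.832]
wrist_force: [-0.9, -0.9, 0.5]
finger_gap: 0.5
[-0.005 -0.14   0.043  0.017]
[-0.041  0.034  0.043 -0.001]
[-0.91205516 -0.90157291  0.53292261]
```

Now at phi ≈ −75.2. I'll back off and check with the same wrist view.

```bash
python3 -m pendant '[[[0,-1,0,0],[0,-2.5,0,0],[0,-2.5,-3,0],[0,-2.5,-6.5,0],[2,-2,-8.5,0]]]'; python3 -m pendant '[[[4,1.5,0,0],[8,3,0,0],[9,3,0,0],[9,3,0,0],[9,3,0,0]]]'
cat > m.py <<'E'
from h import *
from scipy.optimize import least_squares
def meas(c,A0=AX):
    g=c["frame"].astype(int).sum(2); m=g.astype(np.float32)
    at=lambda q:cv2.getRectSubPix(m,(1,1),(float(q[0]),float(q[1])))[0,0]
    P=[]
    rs=np.arange(56,74,.25)
    for a in np.arange(15,200,3):
        if 96<a<114: continue
        u=np.array([np.cos(np.radians(a)),np.sin(np.radians(a))])
        v=np.array([at(proj(c,(*(A0+r*u),65))) for r in rs]); k=np.where((v[:-1]<300)&(v[1:]>=300))[0]
        if len(k): P.append(A0+rs[k[0]]*u)
    P=np.array(P)
    r=least_squares(lambda q:np.hypot(P[:,0]-q[0],P[:,1]-q[1])-q[2],[*A0,65],loss="soft_l1",f_scale=.5)
    A=r.x[:2]; print("circle",np.round(r.x,2))
    def cent(rr,z,bright):
        al=np.arange(95,115,.1); v=np.array([at(proj(c,(*(A+rr*np.array([np.cos(np.radians(a)),np.sin(np.radians(a))])),z))) for a in al])
        k=al[v>380] if bright else al[v<260]
        return (round(k.mean(),2),round(np.radians(k.max()-k.min())*rr,1)) if len(k) else None
    print("ptr",[cent(x,66,1) for x in (46,50,54,58,62)])
    print("clip",[cent(x,60,0) for x in (90,92,94,96)])
E
python3 - <<'E'
from m import *
import pickle
meas(pickle.load(open("w4.pkl","rb")))
c=cams.camera("wrist"); pickle.dump(c,open("w5.pkl","wb")); meas(c)
crop(c,290,55,380,175,5,"pics/w5z.png"); crop(c,0,0,640,400,1.2,"pics/w5.png")
E
```

```text
clock: 9.45
eef_pos: [548.2, -27.5, 171.0]
eef_rot: [3.139, 0.001, 1.83]
wrist_force: [-0.3, -0.1, 0.3]
finger_gap: 0.3
clock: 9.95
eef_pos: [553.6, 67.8, 168.4]
eef_rot: [-3.142, 0.0, 1.832]
wrist_force: [-0.4, -1.0, -0.6]
finger_gap: 0.2
circle [566.24  64.27  64.49]
ptr [(np.float64(102.05), np.float64(7.8)), (np.float64(102.2), np.float64(7.7)), (np.float64(102.25), np.float64(7.6)), (np.float64(102.3), np.float64(7.9)), (np.float64(102.35), np.float64(7.7))]
clip [(np.float64(104.9), np.float64(11.3)), (np.float64(105.0), np.float64(11.2)), (np.float64(104.95), np.float64(11.0)), (np.float64(104.9), np.float64(11.1))]
circle [566.24  64.34  64.54]
ptr [(np.float64(104.4), np.float64(7.7)), (np.float64(104.5), np.float64(7.7)), (np.float64(104.4), np.float64(7.7)), (np.float64(104.5), np.float64(7.7)), (np.float64(104.55), np.float64(7.7))]
clip [(np.float64(104.9), np.float64(11.3)), (np.float64(105.1), np.float64(11.2)), (np.float64(105.05), np.float64(11.0)), (np.float64(105.0), np.float64(11.1))]
```

View pics/w5z.png

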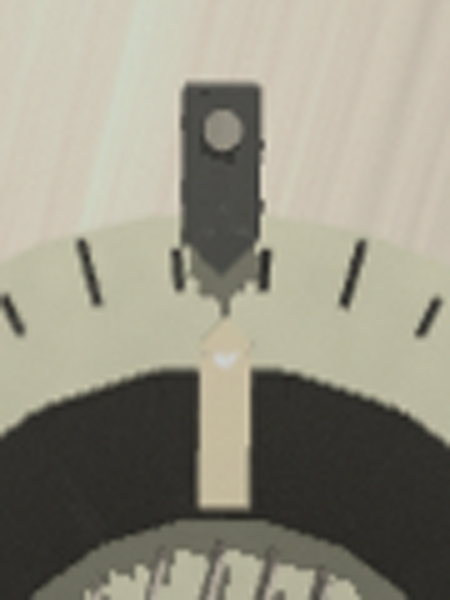

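The pointer (104.5°) and clip (105.0°) now agree to 0.5°, and the pointer tip at (226,318) meets the tooth at (222,312). The ring is set. Now the clamp.

```bash
cat >> h.py <<'E'
def clpos(a,h=12.5,r=60,z=84):
    p=np.radians(a); u=np.array([np.cos(p),np.sin(p)]); t=np.array([-u[1],u[0]])
    return (*(PV+r*u-(7+h)*t),z,a)
E
python3 - <<'E'
from h import *
x,y,z,w=clpos(131.5,h=26); print(x,y,to(x,y,168,w))
E
```

```text
581.2583358930927 287.90380483845945 [20.598  8.331  0.038 -0.464]
```

```bash
python3 -m pendant '[[[4,1.6,-1,-0.09],[8.2,3.3,-1,-0.18],[12.4,5,-1,-0.28],[16.5,6.7,-0.5,-0.37],[20.5,8.3,0,-0.46]]]';python3 -m pendant '[[[0,0,0,0]]]'; python3 - <<'E'
from h import *
x,y,z,w=clpos(131.5,h=26); print(to(x,y,84,w))
c=cams.camera("wrist"); crop(c,0,0,640,400,1.2,"pics/w6.png")
c=cams.camera("scene"); crop(c,265,100,405,220,5,"pics/s6.png")
E
```

```text
clock: 10.5
eef_pos: [581.8, 288.5, 168.4]
eef_rot: [3.141, 0.0, 2.294]
wrist_force: [0.4, 0.3, -0.3]
finger_gap: 0.4
clock: 10.6
eef_pos: [580.9, 290.9, 167.0]
eef_rot: [-3.141, -0.001, 2.297]
wrist_force: [0.1, -0.8, 0.4]
finger_gap: 0.5
[-2.520e-01 -1.610e-01  8.297e+00  2.000e-03]
```

View pics/w6.png

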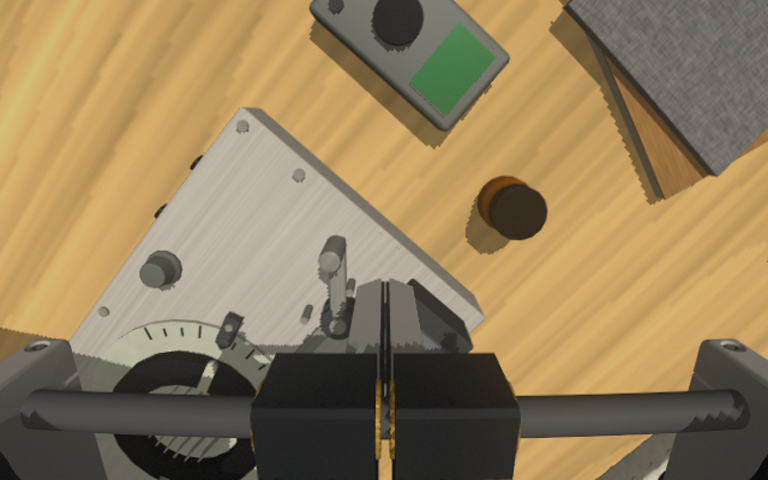

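View pics/s6.png

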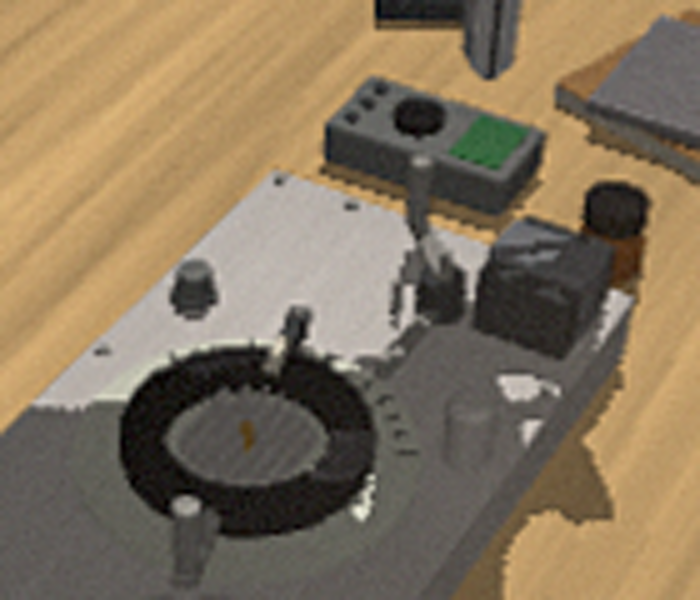

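The wrist view shows the clamp post top at (332,255), left (−y) of the fingers at (385,280), with the transformer to the right. I'll come down part-way and check the clearance.

```bash
python3 -m pendant '[[[-0.2,0,1.5,0],[-0.25,-0.1,3,0],[-0.25,-0.15,4.8,0],[-0.25,-0.15,4.8,0]]]'; python3 - <<'E'
from h import *
x,y,z,w=clpos(131.5,h=26); print(to(x,y,84,w))
c=cams.camera("wrist"); crop(c,160,100,480,340,2.4,"pics/w7.png")
print(proj(c,(*(clpos(131.5,h=-7)[:2]),105)))
E
```

```text
clock: 11.1
eef_pos: [580.6, 283.4, 116.9]
eef_rot: [-3.137, -0.002, 2.29]
wrist_force: [-0.2, -0.7, 0.4]
finger_gap: 0.3
[ 0.285  0.362  3.293 -0.005]
[267.5405404  239.98757422]
```

View pics/w7.png

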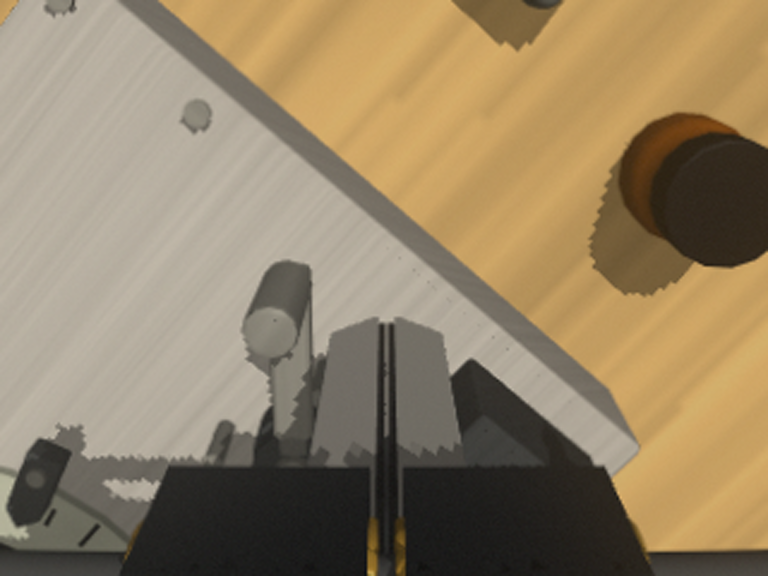

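The post top at (272,333) in the crop is within about 3 mm of the prediction, with clear space on both sides. Going down to pushing height.

```bash
python3 -m pendant '[[[0.3,0.3,1.5,0],[0.3,0.3,3,0],[0.3,0.3,3,0]]]'; python3 - <<'E'
from h import *
for a in [132,135,139,143,147,151,155]: print(a,to(*clpos(a)))
E
```

```text
clock: 11.45
eef_pos: [580.8, 289.1, 87.6]
eef_rot: [-3.138, -0.001, 2.292]
wrist_force: [0.2, -0.7, 0.3]
finger_gap: 0.3
132 [-0.107 -1.45   0.366 -0.012]
135 [-0.017 -1.768  0.367 -0.064]
139 [ 0.077 -2.198  0.369 -0.134]
143 [ 0.14  -2.634  0.371 -0.204]
147 [ 0.174 -3.073  0.372 -0.274]
151 [ 0.176 -3.513  0.374 -0.343]
155 [ 0.148 -3.953  0.375 -0.413]
```

```bash
python3 -m pendant '[[[-0.05,-0.7,0.1,0],[-0.1,-1.3,0.1,-0.01],[0,-1.8,0.1,-0.06],[0.08,-2.2,0.1,-0.13],[0.14,-2.6,0.1,-0.2]]]'; python3 - <<'E'
from h import *
for a in [143,147,151,155,159,163,167]: print(a,to(*clpos(a)))
E
```

```text
clock: 11.95
eef_pos: [561.3, 273.1, 90.1]
eef_rot: [3.14, 0.001, 2.495]
wrist_force: [0.9, 0.4, -1.6]
finger_gap: 0.6
143 [ 0.076 -0.103  0.615 -0.001]
147 [ 0.198 -0.527  0.614 -0.071]
151 [ 0.289 -0.957  0.613 -0.14 ]
155 [ 0.35  -1.393  0.613 -0.21 ]
159 [ 0.38  -1.833  0.612 -0.28 ]
163 [ 0.38  -2.273  0.612 -0.35 ]
167 [ 0.349 -2.712  0.611 -0.42 ]
```

```bash
python3 -m pendant '[[[0.15,-0.45,0.2,-0.06],[0.27,-0.9,0.3,-0.13],[0.34,-1.35,0.4,-0.2],[0.38,-1.8,0.4,-0.27],[0.38,-2.25,0.4,-0.34]]]'; python3 - <<'E'
from h import *
for a in [163,167,171,175,179,183,187]: print(a,to(*clpos(a)))
c=cams.camera("wrist"); crop(c,160,100,480,340,2.4,"pics/w8.png")
E
```

```text
clock: 12.45
eef_pos: [544.9, 257.5, 86.4]
eef_rot: [3.14, 0.002, 2.835]
wrist_force: [1.5, 0.2, -0.5]
finger_gap: 0.6
163 [ 0.021 -0.034  0.238 -0.01 ]
167 [ 0.138 -0.458  0.237 -0.08 ]
171 [ 0.225 -0.89   0.236 -0.149]
175 [ 0.282 -1.326  0.236 -0.219]
179 [ 0.309 -1.766  0.235 -0.289]
183 [ 0.305 -2.206  0.234 -0.359]
187 [ 0.27  -2.645  0.234 -0.429]
```

View pics/w8.png

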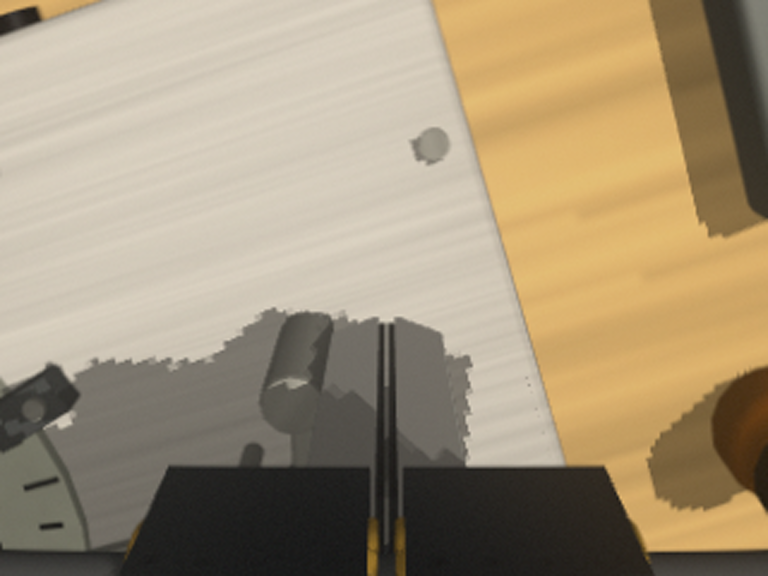

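The clamp post at (295,370) is riding against the finger, and the stop stub is visible at (250,455). Carrying on.

```bash
python3 -m pendant '[[[0.14,-0.45,0.1,-0.07],[0.22,-0.9,0.1,-0.14],[0.28,-1.35,0.2,-0.21],[0.31,-1.75,0.2,-0.28],[0.3,-2.1,0.2,-0.34]]]'; python3 - <<'E'
from h import *
for a in [183,187,191,195,199,202,205]: print(a,to(*clpos(a)))
c=cams.camera("wrist"); crop(c,160,100,480,340,2.4,"pics/w9.png")
E
```

```text
clock: 13.0
eef_pos: [535.6, 238.6, 84.2]
eef_rot: [3.141, 0.001, -3.11]
wrist_force: [0.4, 1.6, 1.8]
finger_gap: 0.4
183 [ 0.027 -0.112  0.017 -0.021]
187 [ 0.14  -0.538  0.016 -0.09 ]
191 [ 0.222 -0.97   0.016 -0.16 ]
195 [ 0.275 -1.408  0.016 -0.23 ]
199 [ 0.296 -1.848  0.015 -0.3  ]
202 [ 0.293 -2.178  0.015 -0.352]
205 [ 0.271 -2.507  0.015 -0.405]
```

View pics/w9.png

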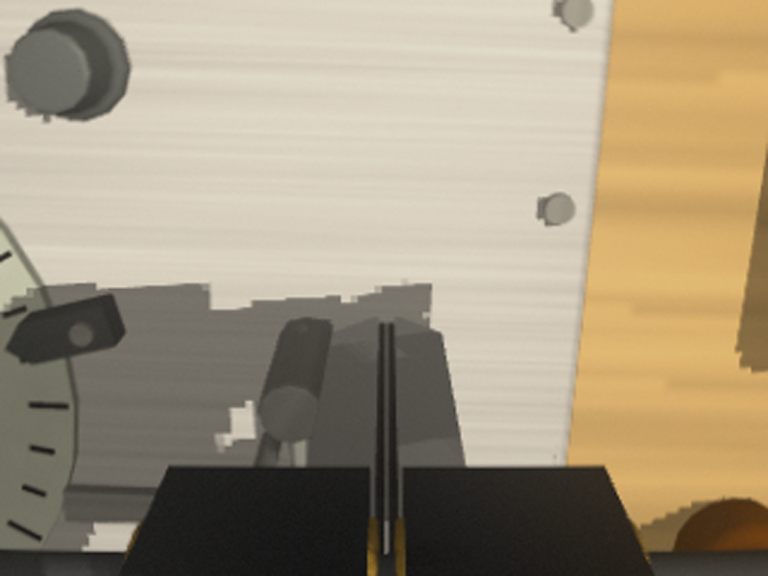

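Still in contact at about 182°, and the ring looks undisturbed. The stop should be near 202°, so I'll slow down.

```bash
python3 -m pendant '[[[0.1,-0.35,0,-0.06],[0.17,-0.65,0,-0.11],[0.22,-0.95,0,-0.16],[0.25,-1.2,0,-0.2],[0.27,-1.4,0,-0.23]]]'; python3 - <<'E'
from h import *
for a in [195,197,199,201,203,205]: print(a,to(*clpos(a)))
E
```

```text
clock: 13.55
eef_pos: [533.4, 224.6, 84.1]
eef_rot: [3.141, 0.001, -2.882]
wrist_force: [0.7, 2.0, 1.1]
finger_gap: 0.4
195 [ 0.018 -0.019  0.008 -0.002]
197 [ 0.082 -0.23   0.008 -0.037]
199 [ 0.139 -0.443  0.008 -0.072]
201 [ 0.188 -0.657  0.008 -0.107]
203 [ 0.229 -0.874  0.008 -0.142]
205 [ 0.263 -1.091  0.008 -0.177]
```

```bash
python3 -m pendant '[[[0.04,-0.12,0,-0.02],[0.08,-0.23,0,-0.04],[0.11,-0.34,0,-0.06],[0.14,-0.44,0,-0.07]]]'; python3 -m pendant '[[[0.03,-0.1,0,-0.02],[0.05,-0.2,0,-0.03]]]'; python3 - <<'E'
from h import *
for a in [199,201,203,205,207]: print(a,to(*clpos(a)))
E
```

```text
clock: 13.95
eef_pos: [533.1, 220.2, 83.6]
eef_rot: [3.141, 0.0, -2.811]
wrist_force: [-1.2, 8.3, 2.5]
finger_gap: 0.5
clock: 14.15
eef_pos: [532.8, 219.7, 83.7]
eef_rot: [3.139, 0.001, -2.78]
wrist_force: [-5.2, 19.5, 1.1]
finger_gap: 0.6
199 [-0.044  0.012 -0.035  0.029]
201 [ 0.026 -0.197 -0.035 -0.005]
203 [ 0.089 -0.408 -0.036 -0.04 ]
205 [ 0.145 -0.621 -0.037 -0.075]
207 [ 0.194 -0.836 -0.037 -0.11 ]
```

The force rose from 8 to 20 N with no further travel, so the clamp is on its stop. Drawing back.

```bash
python3 -m pendant '[[[0,1,0,0],[0,2.5,0,0],[0.5,3,-3,0],[0.5,3,-7,0],[0.5,3,-11,0]]]'; python3 -m pendant '[[[0,0,-4,0],[-3,3,-5,0],[-3,3,-5,0]]]'; python3 - <<'E'
from h import *
c=cams.camera("wrist"); crop(c,0,0,640,400,1.2,"pics/w10.png")
c=cams.camera("top"); crop(c,195,145,395,275,4,"pics/top10.png")
c=cams.camera("scene"); crop(c,225,100,405,245,4,"pics/s10.png")
E
```

```text
clock: 14.65
eef_pos: [517.2, 244.8, 194.5]
eef_rot: [-3.141, -0.001, -2.781]
wrist_force: [0.6, 0.5, 0.4]
finger_gap: 0.6
clock: 14.95
eef_pos: [536.3, 286.1, 245.2]
eef_rot: [3.141, 0.003, -2.78]
wrist_force: [-0.6, 0.3, -1.2]
finger_gap: 0.5
```

View pics/w10.png

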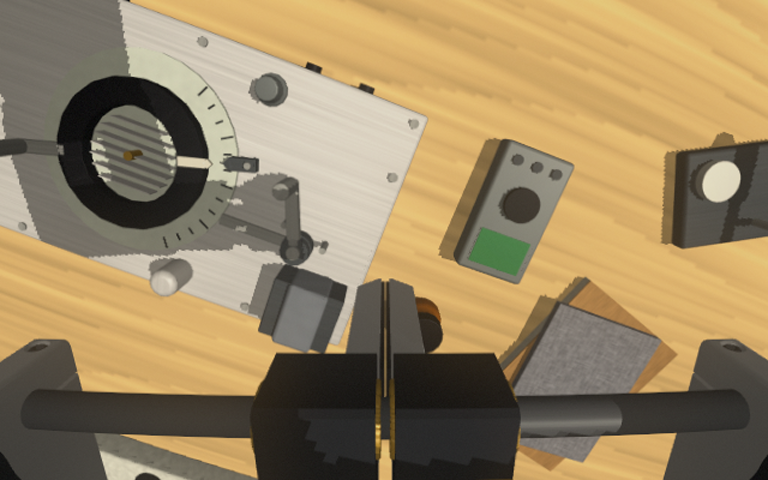

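View pics/s10.png

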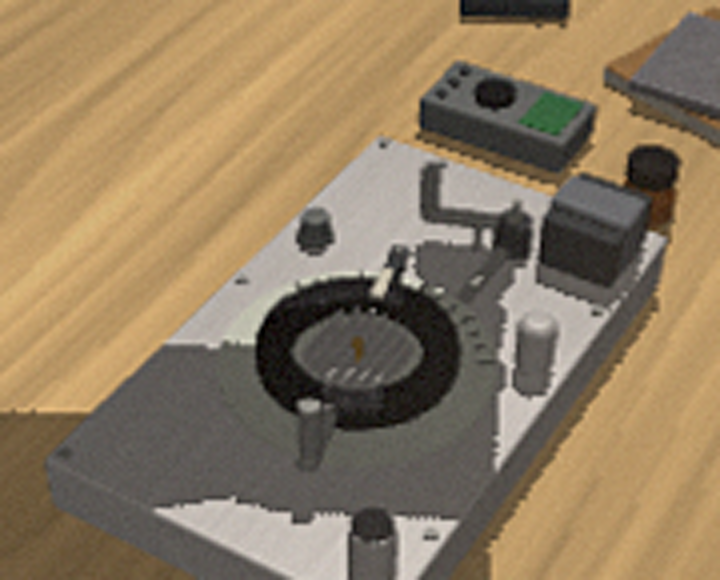

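View pics/top10.png

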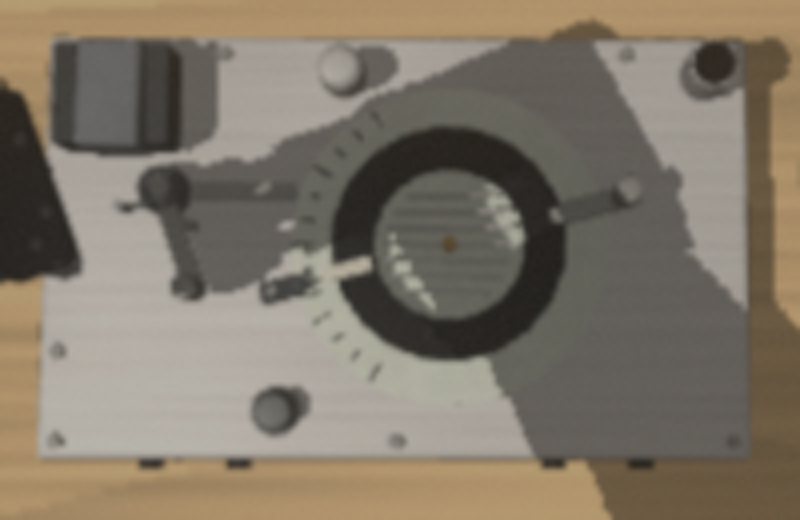

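```bash
python3 - <<'E'
from h import *
t=cams.camera("top"); T=lambda x,y:((x+.5)/4-.5+195,(y+.5)/4-.5+145)
for px,o in [((187,286),PV),((628,189),AX)]:
    d=ray(t,T(*px),105)[:2]-o; print(np.hypot(*d),np.degrees(np.arctan2(d[1],d[0]))%360)
print(manip.read_state()["wrist_force"])
E
```

```text
61.128722372807474 201.5545732352669
98.91280021668089 284.39989659730867
[-0.82848924 -0.05671557 -0.20268008]
```

```bash
python3 -c "
from cell import manip
print(manip.sign_off())"
```

```text
the job is handed in; nothing more can be done
None
```

I turned the ring counter-clockwise by its post until the pointer lined up with the index clip. I then pushed the clamp post round to its stop, drew the arm back clear, and handed the job in at about 15 s.

- **Ring:** the close wrist view after the last push put the pointer at 104.5° and the clip at 105.0°, so it is about 0.5° short. After clamping, the top view of the lever post gave 104.4°, so the ring did not move. I did not repeat the close wrist view at the end.
- **Clamp:** the force rose from 8 to 20 N with no further travel, which I took as the stop. The top view gives about 69–70° of swing, against 69.9° for the stop.
- **Other objects:** the last pictures that show them have the knob, shield can, jar and meter where they started. I did not check the screwdriver and spool in the final pictures, but the tool stayed above the chassis near them.
- **Camera disagreement:** the wrist and top cameras differed by about 3 mm on the ring's axis. I used only the pointer-to-clip difference within a single wrist picture, which this hardly affects. The rougher clip angle from the top and scene views (104.6–106.8°) varied more than the wrist readings.

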